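# Take the extractor filter out for washing

## Robot

A 6-joint arm with a two-finger parallel gripper is mounted at the origin on a cart in front of the work surface, level with it; the furniture and walls round the work are solid. World frame = base frame: x ahead of the robot, y to its left, z up, the work surface at z = 0. Lengths are in m, angles in rad, forces in N, time in s.
With the tool pointing down it reaches from about 0.35 to 0.775 m from the base axis. Payload 7.3 kg.
Tool frame: the origin (TCP) lies at the centre of the arm's flange, where the gripper is bolted on; the fingertips stand 178 mm ahead of it and the grasp point (between the pads) lies 159 mm ahead of it; z points along the fingers, y is the line along which they close (so a half turn about z gives the same grasp; the last joint's range is limited). The gripper opens to 92 mm and grips with 3 to 60 N. Pads are 19 mm wide; open, the fingers measure 130 mm over their backs; the gripper's body (75 mm by 190 mm) begins 47 mm behind the grasp point.
Start: joints at [1.107, 0.342, 1.524, -0, 1.275, -0.146], TCP at [0.164, 0.499, 0.405] pointing down, gripper open.
Joint ranges: [-2.53, 2.53], [-0.77, 2.02], [0.04, 2.7], [-1, 4.14], [0.28, 2.66], [-3.11, 3.11]. Speed limits (rad/s): [2.57, 2.57, 3.14, 3.14, 3.14, 3.14].

## Interface

Orientations are given as [roll, pitch, yaw] about the fixed x, y, z axes, in that order (R = Rz(yaw) Ry(pitch) Rx(roll)).
In Python, from cell import robot, camrig, hand_in gives the robot as it stands (robot), with the cameras (camrig) and the job as plain functions.
- The arm moves only by the shell command python3 drive.py FILE [OPENING] [FORCE], which reads ROWS from the file FILE. ROWS is a JSON list of rows, 1 to 8 of them, each of 6 numbers: dx, dy, dz in fractions of the full range, 1 being 1 m, then a rotation vector rx, ry, rz in normalised numbers (1 is pi rad); each row shifts and turns the commanded pose from where the row before left it, along the tool's axes as they then stand; what a row does not reach is not made up. A row lasts 1/12 s, in which the tool goes at most 0.0417 m and 0.125 rad, less where a joint would pass 70% of its speed; a pose out of reach is approached as far as the arm can. OPENING is the finger opening in m, set as the command begins (- or left out keeps the last). The fingers move at their own pace and stop on an object; FORCE is the grip in N (left out, the last holds). Time passes only in rows, so rows that do not move let the fingers close. It prints the time, the measured TCP pose, the force, the opening and the grip force at its end. A shift or turn number past 1, either way, is cut back to 1. Input that does not fit is refused with a message, and nothing moves.
- robot.observe(): the state, without advancing time (a new reading comes with each control period).
- camrig.read_camera(name): name is "side" or "top" or "wrist"; returns a dict with "image" (420x560x3 uint8, red, green, blue), "fx", "fy", "cx", "cy" (pixels), "k1" (the pictures are not rectified: a ray, as slopes to the right and down, at radius r is drawn at 1 + k1 r^2 times it, then the intrinsics apply), "pose" (4x4, takes a point from camera to world coordinates). Camera axes: x right, y down, z forward; pixel columns grow to the right and rows downward; lengths in m; the calibration is good to about 2 mm. A picture is of the moment at which its call begins. There is no depth.
- hand_in(): hands the job in; it is judged then, once.
The state is a dict: "time": time; "qpos": joint angles; "qvel": joint speeds; "joint_efforts": joint torques, N m; "tool_pos": TCP position; "tool_rot": TCP orientation; "contact_force": force on the tool from outside, world axes, zero at the start; "torque": the same for the moment, N m; "opening": finger opening in m; "grip_force": force on a finger pad.
Only numpy, scipy, OpenCV 4.12 (cv2) and the standard library are available. Lean on these libraries where they do the work, as an engineer would, in place of code of your own. Each camera call takes 0.05 s, during which the arm holds its last target. There are 200 camera calls.

## Task

The small kitchen extractor's filter frame lies on the worktop with the black filter panel locked in by two orange turn buttons. Turn both buttons a quarter turn aside so that they no longer overlap the panel, then lift the panel out by its handle and set it down gently, flat and handle up, in the middle of the blue drying mat (not the green one). Do not drop it; once it rests on the mat, release it and leave the buttons turned aside.

Things in the scene. Friction and masses are not known exactly. Their poses are not given: they have to be found in the camera images.
- frame: White plastic filter frame, 133 x 204 mm (its x, y), lying flat, fixed. Origin: centre of its underside, on the worktop; z up. Recess in the middle 105 x 135 mm, floor 4 mm and rim top 18 mm above the worktop. On the rim stand two orange turn buttons with vertical pivots at (x, y) = (0, +81 mm) (button_left) and (0, -81 mm) (button_right) in this frame.
- panel: Black filter panel, 100 x 130 x 12 mm (its x, y, z), 0.2 kg, loose; starts centred in the recess with 2.5 mm play, axes parallel to the frame's. Origin: centre of its underside; z up. Steel bow handle: a round bar 12 mm thick along the panel's y over its centre, 56 mm between the centres of its posts, bar axis 38 mm above the origin.
- button_left (a joint): Angle (rad) of the orange button at the frame's y = +81 mm: a bar 54 mm long, 12 mm wide, round ends, pivoted at its middle, 21 to 37 mm above the worktop. 0: along the frame's y, overlapping the panel by 11 mm; positive counter-clockwise from above; stops at +-1.65. +-1.57: along the frame's x; clear of the panel beyond +-1.1. Light friction (0.05 N m) holds it. Starts within +-0.25.
- button_right (a joint): The same for the identical orange turn button at the frame's y = -81 mm.
- drying_mat: Blue ribbed drying mat, 150 x 180 mm (its x, y), 4 mm thick, fixed to the worktop. Origin: centre of its underside; z up. An otherwise equal green mat, not listed, is not the target. Wall cabinets hang over the rear of the worktop, from about x = 0.6 m on, 0.49 m above it: keep the wrist and arm clear, swing across close to the robot.

How it is judged:
On the way, in this order (a step that is already met when the one before it is completed fails the run):
1. both turn buttons are turned aside (more than 1.0 rad from 0, either way) while the panel still lies in the frame ((value of joint button_left above 1 rad or value of joint button_left below -1 rad) and (value of joint button_right above 1 rad or value of joint button_right below -1 rad) and z of panel in the frame of frame below 0.012 m and horizontal distance between panel and frame below 0.012 m), for 0.1 s.
2. the panel is lifted out of the frame, its underside more than 30 mm above the frame's underside, with both buttons still aside ((value of joint button_left above 1 rad or value of joint button_left below -1 rad) and (value of joint button_right above 1 rad or value of joint button_right below -1 rad) and z of panel in the frame of frame above 0.03 m), for 0.1 s.
3. the panel, still held in the fingers, is brought down flat onto the blue mat, its underside within 15 mm of the worktop (not dropped) (horizontal distance between panel and drying_mat below 0.035 m and angle between panel's own z axis and vertical below 0.15 rad and height (world z) of panel below 0.015 m and contact force between the fingers and panel above 0.5 N), for 0.05 s.
At the end, for the whole second after the job is handed in: The panel lies flat (tilt under 0.15 rad, handle up), at rest and released on the blue mat, its centre within 35 mm of the mat's centre and its underside within 8 mm of the worktop; both turn buttons are more than 1.0 rad from 0 ((value of joint button_left above 1 rad or value of joint button_left below -1 rad) and (value of joint button_right above 1 rad or value of joint button_right below -1 rad) and horizontal distance between panel and drying_mat below 0.035 m and angle between panel's own z axis and vertical below 0.15 rad and height (world z) of panel below 0.008 m and linear speed of panel below 0.02 m/s and contact force between the fingers and panel below 0.1 N); the robot touches nothing.
It also fails if it takes over 64 s, if anything falls off the work surface, if the arm or the gripper's body presses on something with over 40 N, if the wrist force passes 120 N, or if a joint passes its speed limit or range.

## Working session

There is one attempt and no reset: what is moved stays moved. The work goes in short steps, Python scripts to look and compute and a shell command to move; the robot and the scene stay as the last step left them, time stands still between calls to the robot, and variables do not carry over. Pictures are saved under pics/ and viewed, at most 10 in all, crops included, and the job is handed in when it is done.

```bash
ls; mkdir -p pics
python3 - <<'E'
from cell import robot, camrig, hand_in
import cv2,numpy as np
s=robot.observe();print(s)
for n in("top","side"):
    c=camrig.read_camera(n);cv2.imwrite(f"pics/{n}0.png",c["image"][:,:,::-1]);print(n,c["fx"],c["fy"],c["cx"],c["cy"],c["k1"],np.round(c["pose"],3).tolist())
E
```

```text
cell.py
drive.py
pics
{'time': 0.0, 'qpos': array([ 1.10699701e+00,  3.42688771e-01,  1.52498387e+00, -3.00975615e-05,
        1.27539548e+00, -1.45998585e-01]), 'qvel': array([ 0.00028509, -0.00129049,  0.00158133,  0.00129462, -0.00117366,
       -0.00072776]), 'joint_efforts': array([-1.49016258e-03, -4.31244743e+01, -2.44213915e+01,  7.17689632e-02,
        5.60668192e-02, -1.29907166e-04]), 'tool_pos': array([0.16397343, 0.49859728, 0.40407396]), 'tool_rot': array([-3.14012869e+00, -1.86177950e-04,  2.82380057e+00]), 'contact_force': array([ 0.07270616,  0.71688493, -0.17143401]), 'torque': array([-0.00317378,  0.00324347,  0.1087584 ]), 'grip_force': 0.0, 'opening': 0.09159733653925153}
top 459.6244068931902 459.6244068931902 279.8651214947452 208.94508454625782 -0.1582847478626682 [[-0.083, -0.969, 0.231, 0.181], [-0.997, 0.08, -0.02, 0.016], [0.001, -0.232, -0.973, 1.405], [0.0, 0.0, 0.0, 1.0]]
side 396.47546825574136 396.47546825574136 285.34609908453695 205.00700836092378 -0.11751641259276296 [[0.449, -0.764, 0.463, -0.031], [-0.893, -0.378, 0.243, -0.282], [-0.01, -0.523, -0.852, 0.96], [0.0, 0.0, 0.0, 1.0]]
```

View pics/top0.png

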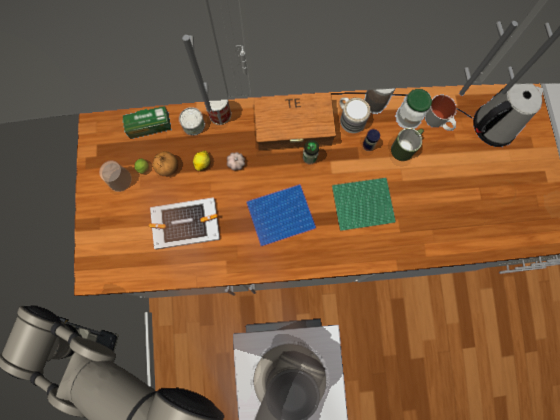

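View pics/side0.png

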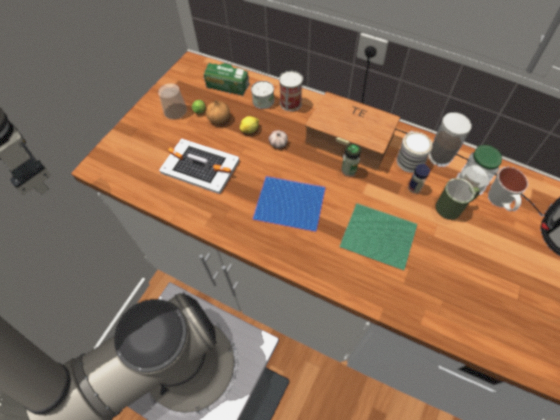

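The top picture shows the frame at about (185,223), with orange buttons near (157,226) and (209,218), and the blue mat at (281,215). In the side picture the frame is at (200,165) and the blue mat at (290,203).

```bash
cat > h.py <<'E'
import cv2,numpy as np
from cell import robot, camrig, hand_in
def ray(c,uv):
    K=np.array([[c["fx"],0,c["cx"]],[0,c["fy"],c["cy"]],[0,0,1.]])
    p=cv2.undistortPoints(np.array(uv,float).reshape(-1,1,2),K,np.array([c["k1"],0,0,0,0.]))[:,0]
    # exact inverse of r_d=r(1+k1 r^2)
    P=np.array(c["pose"]);d=np.c_[p,np.ones(len(p))]@P[:3,:3].T
    return P[:3,3],d
def onz(c,uv,z):
    o,d=ray(c,uv);return o+d*((z-o[2])/d[:,2])[:,None]
def tri(c1,u1,c2,u2):
    o1,d1=ray(c1,[u1]);o2,d2=ray(c2,[u2]);A=np.c_[d1[0],-d2[0]]
    s=np.linalg.lstsq(A,o2-o1,rcond=None)[0];a=o1+s[0]*d1[0];b=o2+s[1]*d2[0]
    return (a+b)/2,np.linalg.norm(a-b)
def blobs(c,lo,hi,box,amin=15):
    x0,y0,x1,y1=box;h=cv2.cvtColor(c["image"],cv2.COLOR_RGB2HSV)
    m=np.zeros(h.shape[:2],np.uint8);m[y0:y1,x0:x1]=cv2.inRange(h,np.array(lo),np.array(hi))[y0:y1,x0:x1]
    n,l,st,ce=cv2.connectedComponentsWithStats(m)
    return [(st[i,4],ce[i],cv2.minAreaRect(np.argwhere(l==i)[:,::-1].astype(np.float32))) for i in range(1,n) if st[i,4]>=amin]
E
python3 - <<'E'
from h import *
C={n:camrig.read_camera(n) for n in("top","side")}
B={"top":(140,185,330,260),"side":(150,130,340,240)}
R={}
for n,c in C.items():
    for nm,lo,hi in(("or",(5,190,190),(25,255,255)),("bl",(105,120,50),(125,255,255)),("wh",(0,0,150),(179,60,255))):
        b=sorted(blobs(c,lo,hi,B[n]),key=lambda t:-t[0])[:4];R[n,nm]=b
        for t in b:print(n,nm,t[0],t[1].round(1),np.round(t[2][0],1),np.round(t[2][1],1),round(t[2][2],1),onz(c,[t[1]],.037 if nm=="or" else .004 if nm=="bl" else .018).round(3))
p,e=tri(C["top"],R["top","bl"][0][1],C["side"],R["side","bl"][0][1]);print("mat",p.round(4),e)
a=cv2.resize(C["top"]["image"][185:260,135:235],None,fx=5,fy=5,interpolation=2)
b=cv2.resize(C["side"]["image"][130:205,150:250],None,fx=5,fy=5,interpolation=2)
cv2.imwrite("pics/crop.png",np.vstack([a,b])[:, :, ::-1][:750].copy() if 0 else cv2.resize(np.hstack([a,b]),None,fx=.8,fy=.8)[:,:,::-1])
E
```

```text
top or 34 [311.2 191.5] [312.5 191.3] [17.2  3.3] 7.1 [[ 0.553 -0.113  0.037]]
top or 18 [203.5 218.8] [203.7 218.6] [2.8 6. ] 71.6 [[0.495 0.224 0.037]]
top or 16 [151.1 225.1] [151.5 224.5] [3. 5.] 90.0 [[0.488 0.387 0.037]]
top or 15 [275.  189.5] [275.3 189.3] [ 1.5 11.7] 70.0 [[ 0.569 -0.002  0.037]]
top bl 2534 [280.5 214.7] [280.9 214.6] [45.9 56.3] 71.6 [[ 0.495 -0.013  0.004]]
top wh 648 [186.1 236. ] [185.1 233.6] [20.8 65.7] 81.6 [[0.449 0.283 0.018]]
top wh 571 [182.7 208.3] [182.5 210.8] [19.  64.6] 82.7 [[0.538 0.291 0.018]]
top wh 64 [181.4 220.6] [181.1 220.7] [ 3.  20.4] 81.3 [[0.499 0.296 0.018]]
side bl 2591 [289.6 203.5] [288.6 202.9] [62.6 43.1] 11.0 [[ 0.498 -0.019  0.004]]
side wh 718 [193.4 175.3] [193.7 173.1] [67.  21.8] 18.4 [[0.452 0.275 0.018]]
side wh 514 [207.5 152.2] [206.2 154.1] [63.6 15.2] 18.4 [[0.544 0.284 0.018]]
side wh 169 [277.6 137.8] [277.5 137.5] [13. 15.] 90.0 [[0.689 0.118 0.018]]
side wh 72 [197.  157.5] [197.  157.5] [19.3  3.5] 18.4 [[0.512 0.302 0.018]]
mat [ 0.4989 -0.0152 -0.0023] 0.006113311461032465
```

View pics/crop.png

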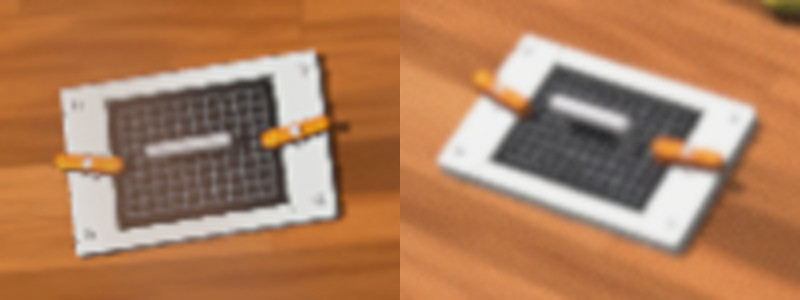

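Units first: turns go in shares of pi rad. So 0.12 rad is 0.0382.

```bash
echo '[[-0.0374, -0.0121, 0, 0, 0, 0], [-0.0374, -0.0121, 0, 0, 0, 0], [-0.0374, -0.0121, 0, 0, 0, 0], [-0.0374, -0.0121, 0, 0, 0, 0], [-0.0374, -0.0121, 0, 0, 0, 0]]' > m.json && python3 drive.py m.json 0 10
echo '[[-0.0374, -0.0121, 0, 0, 0, 0], [-0.0374, -0.0121, 0, 0, 0, 0], [-0.0374, -0.0121, 0, 0, 0, 0], [-0.0374, -0.0121, 0, 0, 0, 0]]' > m.json && python3 drive.py m.json
echo '[[0, 0, 0, 0, 0, 0.0382], [0, 0, 0, 0, 0, 0.0382], [0, 0, 0, 0, 0, 0.0382], [0, 0, 0, 0, 0, 0.0382], [0, 0, 0, 0, 0, 0.0382]]' > m.json && python3 drive.py m.json
echo '[[0, 0, 0, 0, 0, 0.0382], [0, 0, 0, 0, 0, 0.0382], [0, 0, 0, 0, 0, 0.0382], [0, 0, 0, 0, 0, 0.0382], [0, 0, 0, 0, 0, 0.0299], [0, 0, 0, 0, 0, 0]]' > m.json && python3 drive.py m.json
python3 - <<'E'
from h import *
c=camrig.read_camera("wrist");cv2.imwrite("pics/w0.png",c["image"][:,:,::-1]);print(c["fx"],c["cx"],c["cy"],c["k1"],np.round(c["pose"],3).tolist())
E
```

```text
time: 0.62
tool_pos: [0.3238, 0.3815, 0.4047]
tool_rot: [3.142, -0.0, 2.824]
contact_force: [0.8, 1.1, -0.6]
opening: 0.0633
grip_force: 0.0
time: 0.95
tool_pos: [0.451, 0.2886, 0.4047]
tool_rot: [3.141, -0.0, 2.824]
contact_force: [0.8, 0.4, -0.0]
opening: 0.0364
grip_force: 0.0
time: 1.37
tool_pos: [0.4498, 0.2899, 0.4045]
tool_rot: [-3.141, -0.0, 2.217]
contact_force: [-0.4, 0.6, 0.6]
opening: 0.0034
grip_force: 0.0
time: 1.87
tool_pos: [0.4497, 0.2901, 0.4045]
tool_rot: [-3.141, 0.0, 1.646]
contact_force: [-0.2, -0.3, -0.1]
opening: 0.001
grip_force: 0.0
350.35352703594833 282.5508245753046 216.51775009453027 -0.009899055070351034 [[0.997, 0.073, 0.019, 0.446], [0.076, -0.961, -0.265, 0.36], [-0.001, 0.266, -0.964, 0.384], [0.0, 0.0, 0.0, 1.0]]
```

View pics/w0.png

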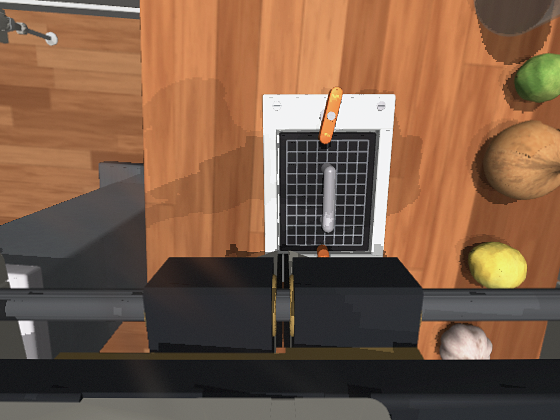

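The wrist picture shows the frame's white rim with corners near (264,95) and (394,95). The left button is around (331,116), the handle runs (329,170)–(329,228), and the fingers hide the right button at (323,252). I'll shift back for a second view.

```bash
python3 - <<'E'
from h import *
import pickle
pickle.dump(camrig.read_camera("wrist"),open("c0.pkl","wb"))
E
echo '[[-0.02, 0.008, 0, 0, 0, 0], [-0.03, 0.01, 0, 0, 0, 0], [-0.03, 0.01, 0, 0, 0, 0], [-0.02, 0.007, 0, 0, 0, 0], [0, 0, 0, 0, 0, 0], [0, 0, 0, 0, 0, 0]]' > m.json && python3 drive.py m.json
python3 - <<'E'
from h import *
import pickle
c=camrig.read_camera("wrist");pickle.dump(c,open("c1.pkl","wb"));cv2.imwrite("pics/w1.png",c["image"][:,:,::-1])
c0=pickle.load(open("c0.pkl","rb"))
for k in(c0,c):
    for t in blobs(k,(5,200,200),(18,255,255),(200,60,450,270),40):print(t[0],t[1].round(1),t[2],onz(k,[t[1]],.037).round(4))
E
```

```text
time: 2.47
tool_pos: [0.4928, 0.1924, 0.4046]
tool_rot: [-3.141, -0.0, 1.65]
contact_force: [0.4, 0.3, 1.1]
opening: 0.0006
grip_force: 0.0
```

View pics/w1.png

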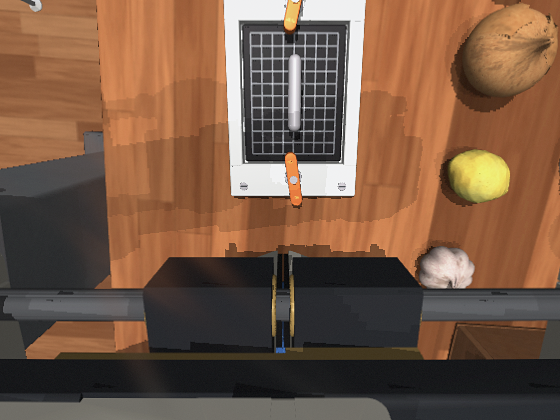

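The second wrist picture shows the right button with its pivot at (292,181), the handle from (295,57) to (294,128), and the lower rim corners at (231,196) and (355,195).

Run:
```python
from h import *
import pickle
c0,c1=[pickle.load(open(f"c{i}.pkl","rb")) for i in(0,1)]
H=[]
for k,b in((c0,(285,150,370,240)),(c1,(255,40,340,142))):
    g=cv2.cvtColor(k["image"],cv2.COLOR_RGB2GRAY)
    m=np.zeros_like(g);x0,y0,x1,y1=b;m[y0:y1,x0:x1]=(g[y0:y1,x0:x1]>85)*255
    m=cv2.morphologyEx(m,cv2.MORPH_OPEN,np.ones((5,5),np.uint8))
    n,l,s,ce=cv2.connectedComponentsWithStats(m);i=1+s[1:,4].argmax();print(s[i],ce[i]);H.append(s[i])
mid=[(s[0]+s[2]/2-.5,s[1]+s[3]/2-.5) for s in H]
print("handle mid",tri(c0,mid[0],c1,mid[1]))
for j,z in(("a",.048),("b",.042)):print([onz(k,[m],z)[0].round(4) for k,m in zip((c0,c1),mid)])
for dy in(0,1):
    e=[(s[0]+s[2]/2-.5,s[1]+dy*s[3]-.5+(3 if dy==0 else -3)) for s in H];print("end",tri(c0,e[0],c1,e[1]))
L=onz(c0,[(332,116)],.037)[0];R=onz(c1,[(292.7,181)],.037)[0];print("piv",L,R,(L+R)/2,np.linalg.norm(L-R),np.arctan2(-(L-R)[0],(L-R)[1]))
q=np.vstack([onz(c0,[(264,95),(394,94)],.018),onz(c1,[(231,196),(355,195)],.018)]);print(q.round(4),q.mean(0))
# button blobs
for k,b in((c0,(300,80,360,150)),(c1,(270,145,320,210))):
    for lo in((3,120,120),):
        for t in blobs(k,lo,(20,255,255),b,20):print("bt",t[0],t[1].round(1),onz(k,[t[1]],.037)[0].round(4))
```

```text
[322 162  15  70 850] [329.16       197.47529412]
[288  54  13  77 948] [293.93565401  91.64029536]
handle mid (array([0.49790501, 0.28927357, 0.03566074]), np.float64(0.0011429456803544805))
[array([0.4966, 0.292 , 0.048 ]), array([0.4971, 0.2881, 0.048 ])]
[array([0.4975, 0.2908, 0.042 ]), array([0.4972, 0.2886, 0.042 ])]
end (array([0.49513448, 0.32089097, 0.02989134]), np.float64(0.0007675181884060872))
end (array([0.5007182 , 0.25716664, 0.04159406]), np.float64(0.001525270674498767))
piv [0.49201279 0.36785435 0.037     ] [0.50341323 0.20498365 0.037     ] [0.49771301 0.286419   0.037     ] 0.16326920774917986 0.06988288557907084
[[0.4251 0.3827 0.018 ]
 [0.5533 0.3942 0.018 ]
 [0.44   0.1805 0.018 ]
 [0.5717 0.1921 0.018 ]] [0.49751418 0.28736515 0.018     ]
bt 1375 [329.9  98.8] [0.4882 0.3831 0.037 ]
bt 956 [294.6 189.4] [0.506  0.1966 0.037 ]
```

```bash
echo '[[-0.0036, -0.028, 0.02, 0, 0, 0], [0, 0, 0.036, 0, 0, 0], [0, 0, 0.036, 0, 0, 0], [0, 0, 0.036, 0, 0, 0], [0, 0, 0.036, 0, 0, 0], [0, 0, 0.022, 0, 0, 0], [0, 0, 0.0146, 0, 0, 0], [0, 0, 0, 0, 0, 0]]' > m.json && python3 drive.py m.json
```

```text
time: 3.18
tool_pos: [0.4633, 0.1883, 0.2012]
tool_rot: [-3.135, 0.001, 1.652]
contact_force: [-0.2, -0.3, -0.2]
opening: 0.0005
grip_force: 0.0
```

```bash
echo '[[-0.002, 0.004, -0.002, 0, 0, 0], [0, 0.008, 0, 0, 0, 0], [0, 0.008, 0, 0, 0, 0], [0, 0.008, 0, 0, 0, 0], [0, 0.008, 0, 0, 0, 0], [0, 0.008, 0, 0, 0, 0], [0, 0.004, 0, 0, 0, 0], [0, 0, 0, 0, 0, 0]]' > m.json && python3 drive.py m.json
python3 - <<'E'
from h import *
c=camrig.read_camera("wrist");cv2.imwrite("pics/w2.png",c["image"][:,:,::-1])
E
```

```text
time: 3.85
tool_pos: [0.5143, 0.189, 0.2069]
tool_rot: [3.139, -0.0, 1.649]
contact_force: [0.9, -2.6, 1.8]
opening: 0.0003
grip_force: 1.3
```

View pics/w2.png

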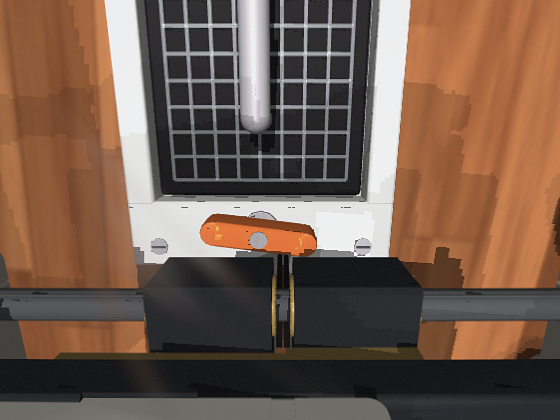

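The picture shows the right button lying nearly along the frame's x, from (202,230) to (316,240): it is turned aside. Next is the left one.

```bash
echo '[[-0.005, -0.003, 0, 0, 0, 0], [0, 0, -0.026, 0, 0, 0], [0, 0, -0.026, 0, 0, 0], [0.035, -0.009, 0, 0, 0, 0], [0.035, -0.009, 0, 0, 0, 0], [0.035, -0.009, 0, 0, 0, 0], [0.035, -0.009, 0, 0, 0, 0], [0.035, -0.009, 0, 0, 0, 0]]' > m.json && python3 drive.py m.json
echo '[[0.03, -0.003, 0, 0, 0, 0], [0, 0, 0, 0, 0, 0], [0, 0, 0.025, 0, 0, 0], [0, 0, 0.022, 0, 0, 0], [0, 0, 0, 0, 0, 0], [0, 0, 0, 0, 0, 0]]' > m.json && python3 drive.py m.json
```

```text
time: 4.57
tool_pos: [0.4507, 0.3561, 0.2586]
tool_rot: [3.141, -0.001, 1.649]
contact_force: [1.9, 0.1, 0.4]
opening: 0.0008
grip_force: 0.0
time: 5.07
tool_pos: [0.4461, 0.3839, 0.2106]
tool_rot: [-3.139, 0.001, 1.65]
contact_force: [1.1, 0.2, 0.3]
opening: 0.0006
grip_force: 0.0
```

```bash
echo '[[0, 0.002, 0.005, 0, 0, 0], [0, 0.008, 0, 0, 0, 0], [0, 0.008, 0, 0, 0, 0], [0, 0.008, 0, 0, 0, 0], [0, 0.008, 0, 0, 0, 0], [0, 0.008, 0, 0, 0, 0], [0, 0.008, 0, 0, 0, 0], [0, 0, 0, 0, 0, 0]]' > m.json && python3 drive.py m.json
echo '[[0.006, -0.003, 0, 0, 0, 0], [0, 0, -0.03, 0, 0, 0], [0, 0, -0.04, 0, 0, 0], [-0.035, 0, -0.02, 0, 0, 0], [-0.035, 0, -0.02, 0, 0, 0], [-0.035, 0, -0.02, 0, 0, 0], [-0.035, 0, -0.02, 0, 0, 0], [0, 0, 0, 0, 0, 0]]' > m.json && python3 drive.py m.json 0.06
python3 - <<'E'
from h import *
print(robot.observe()["tool_pos"])
c=camrig.read_camera("wrist");cv2.imwrite("pics/w3.png",c["image"][:,:,::-1])
import pickle;pickle.dump(c,open("c3.pkl","wb"))
E
```

```text
time: 5.73
tool_pos: [0.4976, 0.3888, 0.2066]
tool_rot: [3.14, -0.002, 1.649]
contact_force: [0.1, 0.9, 0.3]
opening: 0.0004
grip_force: 1.3
time: 6.4
tool_pos: [0.5048, 0.2503, 0.3607]
tool_rot: [3.135, 0.001, 1.646]
contact_force: [1.1, 1.1, 0.3]
opening: 0.0493
grip_force: 0.0
[0.5047932  0.25026632 0.36069441]
```

View pics/w3.png

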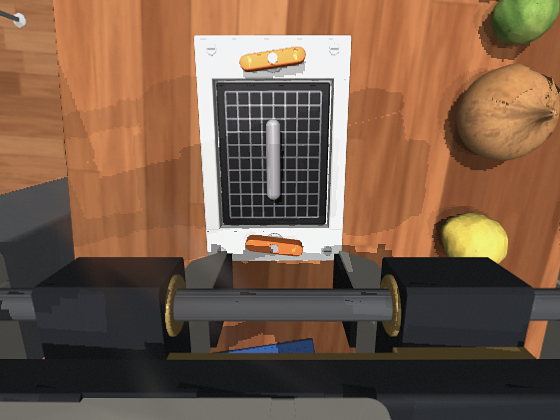

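Both buttons now lie along the frame's x, the left at (272,58) and the right at (275,245). The handle runs from (273,121) to (274,198).

Run:
```python
from h import *
import pickle
k=pickle.load(open("c3.pkl","rb"));g=cv2.cvtColor(k["image"],cv2.COLOR_RGB2GRAY)
m=np.zeros_like(g);m[105:212,250:300]=(g[105:212,250:300]>85)*255
m=cv2.morphologyEx(m,cv2.MORPH_OPEN,np.ones((5,5),np.uint8));n,l,s,ce=cv2.connectedComponentsWithStats(m);i=1+s[1:,4].argmax();s=s[i];print(s)
for z in(.042,.048):print(onz(k,[(s[0]+s[2]/2-.5,s[1]+s[3]/2-.5)],z),onz(k,[(273,121),(274,198)],z).round(4).tolist())
for n,b in(("top",(230,170,330,260)),("side",(240,165,340,240))):
    c=camrig.read_camera(n);t=max(blobs(c,(105,120,50),(125,255,255),b),key=lambda t:t[0])
    h=cv2.cvtColor(c["image"],cv2.COLOR_RGB2HSV);mm=np.zeros(h.shape[:2],np.uint8);mm[b[1]:b[3],b[0]:b[2]]=cv2.inRange(h,(105,120,50),(125,255,255))[b[1]:b[3],b[0]:b[2]]
    p=onz(c,np.argwhere(mm)[:,::-1],.004)[:,:2]
    print(n,cv2.minAreaRect((p*1000).astype(np.float32)),p.mean(0))
```

```text
[ 266  118   14   81 1060]
[[0.49714166 0.28905698 0.042     ]] [[0.4955, 0.3192, 0.042], [0.5008, 0.2547, 0.042]]
[[0.49722679 0.28969259 0.048     ]] [[0.4956, 0.3192, 0.048], [0.5008, 0.256, 0.048]]
top ((496.46636962890625, -13.215141296386719), (145.49368286132812, 176.79476928710938), 13.549344062805176) [ 0.49591639 -0.01317407]
side ((500.6479187011719, -16.879745483398438), (142.23350524902344, 175.1304473876953), 13.893223762512207) [ 0.49833787 -0.01850469]
```

```bash
echo '[[0.02, -0.002, 0, 0, 0, 0], [0.019, -0.0024, 0, 0, 0, 0], [0, 0, 0.03, 0, 0, 0], [0, 0, 0.035, 0, 0, 0], [0, 0, 0.035, 0, 0, 0], [0, 0, 0.03, 0, 0, 0], [0, 0, 0, 0, 0, 0], [0, 0, 0, 0, 0, 0]]' > m.json && python3 drive.py m.json
```

```text
time: 7.22
tool_pos: [0.4954, 0.2941, 0.2243]
tool_rot: [-3.137, 0.001, 1.651]
contact_force: [0.1, 0.4, 0.5]
opening: 0.0598
grip_force: 0.0
```

```bash
echo '[[-0.005, 0.0015, 0.012, 0, 0, 0], [0, 0, 0.011, 0, 0, 0], [0, 0, 0, 0, 0, 0], [0, 0, 0, 0, 0, 0]]' > m.json && python3 drive.py m.json
echo '[[0, 0, 0, 0, 0, 0], [0, 0, 0, 0, 0, 0], [0, 0, 0, 0, 0, 0], [0, 0, 0, 0, 0, 0], [0, 0, 0, 0, 0, 0], [0, 0, 0, 0, 0, 0], [0, 0, 0, 0, 0, 0], [0, 0, 0, 0, 0, 0]]' > m.json && python3 drive.py m.json 0 35
```

```text
time: 7.55
tool_pos: [0.4982, 0.2887, 0.2038]
tool_rot: [3.141, -0.0, 1.65]
contact_force: [0.4, 0.0, 0.5]
opening: 0.0601
grip_force: 0.0
time: 8.22
tool_pos: [0.4979, 0.2883, 0.2031]
tool_rot: [-3.141, 0.0, 1.65]
contact_force: [0.2, 0.0, 2.1]
opening: 0.0111
grip_force: 20.3
```

```bash
echo '[[0, 0, 0, 0, 0, 0], [0, 0, 0, 0, 0, 0], [0, 0, -0.006, 0, 0, 0], [0, 0, -0.01, 0, 0, 0], [0, 0, -0.015, 0, 0, 0], [0, 0, -0.015, 0, 0, 0], [0, 0, -0.02, 0, 0, 0], [0, 0, 0, 0, 0, 0]]' > m.json && python3 drive.py m.json
echo '[[0, 0, -0.02, 0, 0, 0], [0, 0, -0.015, 0, 0, 0], [0, 0, 0, 0, 0, 0], [0, 0, 0, 0, 0, 0]]' > m.json && python3 drive.py m.json
python3 - <<'E'
from h import *
c=camrig.read_camera("side");w=camrig.read_camera("wrist")
cv2.imwrite("pics/s4.png",cv2.resize(np.hstack([c["image"][80:300,80:380],cv2.resize(w["image"],(293,220))]),None,fx=1.3,fy=1.3)[:,:,::-1])
E
```

```text
time: 8.88
tool_pos: [0.4992, 0.2888, 0.2735]
tool_rot: [3.134, -0.002, 1.65]
contact_force: [0.8, 0.4, -1.4]
opening: 0.0105
grip_force: 35.0
time: 9.22
tool_pos: [0.4982, 0.2883, 0.3042]
tool_rot: [3.14, -0.0, 1.65]
contact_force: [-0.4, 0.0, -2.5]
opening: 0.0113
grip_force: 35.0
```

View pics/s4.png

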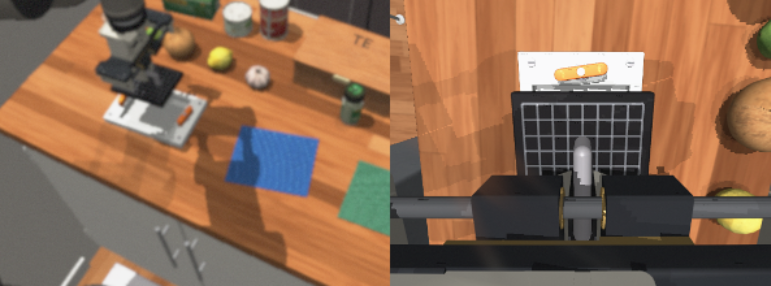

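The panel is out of the frame and hangs level in the fingers, with the buttons still aside. Now I carry it to the blue mat.

To row units: -0.08 rad is -0.0255.

```bash
echo '[[-0.01, -0.001, 0, 0, 0, 0], [-0.02, -0.002, 0, 0, 0, 0], [-0.027, -0.002, 0, 0, 0, 0], [-0.027, -0.002, 0, 0, 0, 0], [-0.027, -0.002, 0, 0, 0, 0], [-0.027, -0.002, 0, 0, 0, 0], [-0.027, -0.003, 0, 0, 0, 0], [-0.027, -0.003, 0, 0, 0, 0]]' > m.json && python3 drive.py m.json
echo '[[-0.027, -0.002, 0, 0, 0, 0], [-0.027, -0.002, 0, 0, 0, 0], [-0.027, -0.002, 0, 0, 0, 0], [-0.02, -0.001, 0, 0, 0, 0], [-0.01, -0.001, 0, 0, 0, 0], [0, 0, 0, 0, 0, -0.0255], [0, 0, 0, 0, 0, -0.0255], [0, 0, 0, 0, 0, 0]]' > m.json && python3 drive.py m.json
```

```text
time: 9.98
tool_pos: [0.4957, 0.0937, 0.3032]
tool_rot: [-3.14, 0.0, 1.65]
contact_force: [0.9, 0.1, -2.3]
opening: 0.0111
grip_force: 35.0
time: 10.65
tool_pos: [0.4967, -0.0159, 0.3035]
tool_rot: [-3.14, -0.001, 1.812]
contact_force: [0.2, 0.4, -2.1]
opening: 0.0113
grip_force: 35.0
```

```bash
echo '[[0, 0, 0.015, 0, 0, 0], [0, 0, 0.02, 0, 0, 0], [0, 0, 0.02, 0, 0, 0], [0, 0, 0.016, 0, 0, 0], [0, 0, 0.012, 0, 0, 0], [0, 0, 0.008, 0, 0, 0], [0, 0, 0.003, 0, 0, 0], [0, 0, 0, 0, 0, 0]]' > m.json && python3 drive.py m.json
echo '[[0, 0, 0.002, 0, 0, 0], [0, 0, 0.002, 0, 0, 0], [0, 0, 0.001, 0, 0, 0], [0, 0, 0, 0, 0, 0], [0, 0, 0, 0, 0, 0]]' > m.json && python3 drive.py m.json
```

```text
time: 11.32
tool_pos: [0.497, -0.0155, 0.2095]
tool_rot: [-3.14, -0.001, 1.809]
contact_force: [0.4, 0.6, -2.4]
opening: 0.0107
grip_force: 35.0
time: 11.73
tool_pos: [0.4972, -0.0157, 0.2054]
tool_rot: [3.141, 0.0, 1.81]
contact_force: [0.4, 0.3, -2.0]
opening: 0.0108
grip_force: 35.0
```

```bash
echo '[[0, 0, 0.001, 0, 0, 0], [0, 0, 0.001, 0, 0, 0], [0, 0, 0.001, 0, 0, 0], [0, 0, 0, 0, 0, 0], [0, 0, 0, 0, 0, 0], [0, 0, 0, 0, 0, 0]]' > m.json && python3 drive.py m.json
```

```text
time: 12.23
tool_pos: [0.4972, -0.0157, 0.2031]
tool_rot: [3.141, 0.0, 1.81]
contact_force: [-2.8, -0.1, 8.2]
opening: 0.0111
grip_force: 35.0
```

Contact with the mat is clear (8 N upward). I release, back off and check.

```bash
echo '[[0, 0, 0, 0, 0, 0], [0, 0, 0, 0, 0, 0], [0, 0, 0, 0, 0, 0], [0, 0, 0, 0, 0, 0], [0, 0, 0, 0, 0, 0], [0, 0, 0, 0, 0, 0]]' > m.json && python3 drive.py m.json 0.06
echo '[[0, 0, -0.01, 0, 0, 0], [0, 0, -0.025, 0, 0, 0], [0, 0, -0.035, 0, 0, 0], [0, 0, -0.035, 0, 0, 0], [0, 0, -0.035, 0, 0, 0], [-0.03, 0, 0, 0, 0, 0], [-0.03, 0, 0, 0, 0, 0], [0, 0, 0, 0, 0, 0]]' > m.json && python3 drive.py m.json
python3 - <<'E'
from h import *
w=camrig.read_camera("wrist");c=camrig.read_camera("side")
cv2.imwrite("pics/f5.png",np.hstack([c["image"][100:310,100:380],cv2.resize(w["image"],(280,210))])[:,:,::-1])
E
```

```text
time: 12.73
tool_pos: [0.4971, -0.0157, 0.202]
tool_rot: [-3.142, -0.0, 1.81]
contact_force: [-0.2, -0.5, -0.6]
opening: 0.0466
grip_force: 0.0
time: 13.4
tool_pos: [0.5122, -0.0774, 0.3439]
tool_rot: [3.138, 0.004, 1.808]
contact_force: [0.1, -0.1, 0.3]
opening: 0.0599
grip_force: 0.0
```

View pics/f5.png

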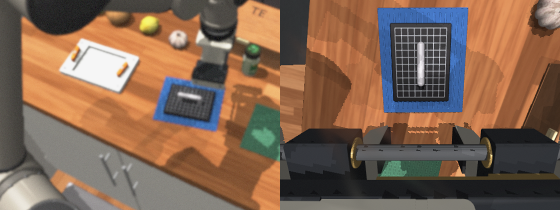

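The panel lies flat and centred on the blue mat (wrist view about (420,60)), handle up and released. Both buttons on the empty frame are still aside.

```bash
echo '[[0, 0, 0, 0, 0, 0], [0, 0, 0, 0, 0, 0], [0, 0, 0, 0, 0, 0], [0, 0, 0, 0, 0, 0]]' > m.json && python3 drive.py m.json; python3 -c "
from cell import robot, camrig, hand_in
print(hand_in())"
```

```text
time: 13.83
tool_pos: [0.5112, -0.0733, 0.342]
tool_rot: [-3.141, -0.0, 1.811]
contact_force: [0.8, 0.0, -0.4]
opening: 0.0598
grip_force: 0.0
the job is handed in; nothing more can be done
None
```

I turned both buttons aside and set the panel down flat, handle up, in the middle of the blue mat, then released it and handed the job in at about 14 s; the hand-in returned no verdict.

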